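# Hold the centrifuge lid just short of its balance point

## Task

The springs of the centrifuge's lid are about to be trimmed, so first press fully shut the caps that stand open on the tubes in the rack beside it, leaving all the tubes upright in the rack. Then take the lid by its bow handle and raise it clearly past its balance point, where the springs begin to carry it (52 degrees open), without letting it fly up or fall, and ease it back down to just below that point, about ten degrees short of it. Finish still holding it there by the handle, at rest, so that a colleague can turn the spring screws; do not disturb the other things on the bench.

Things in the scene. Friction and masses are not known exactly. Their poses are not given: they have to be found in the camera images.
- centrifuge: Compact centrifuge, ivory and grey, fixed on the bench; casing 220 mm deep, 200 mm wide, deck 95 mm high. Origin under its centre, x towards its back (the hinge side), z up; its front with display and handle faces roughly the robot. It stands left or right on the bench.
- lid (a joint): Opening angle of the centrifuge's lid, rad: 0 shut, 1.5 upper stop. Flat lid 200 x 196 x 18 mm, 0.95 kg, hinged at the casing's back edge with two torsion springs on the pin, no latch. Balance point 0.90 rad (52 degrees): below it the lid falls shut, above it the springs throw it up. Lift needed at the handle: 1.3 N when shut, nothing at the balance point; at 1.0 rad it pulls up with 0.3 N.
- lid_hinge (a point): Middle of the hinge pin, fixed on the casing: 100 mm behind the centrifuge's origin and 106 mm above the bench. The pin lies along the centrifuge's y axis.
- handle: Black round bow handle on the lid's front edge, moving with it. Origin at the middle of its bar: 12 mm thick, 90 mm long along y, an arm at each end, 28 mm free between bar and lid, clear below. At lid angle q the bar lies 246 cos q mm in front of the hinge pin and 246 sin q above it (shut: 106 mm above the bench). It can be pinched across from above and turns between the fingers.
- rack: Grey single-row tube rack, fixed, 60 x 232 x 45 mm, long side along its y. Origin under its centre. Five holes 44 mm apart in the row, 40 mm deep; the middle one is empty.
- tube1: 5 ml flip-cap tube with its cap standing open (about upright) at the start, loose, upright in one of the four outer holes of the rack, 17 mm thick; rim 62 mm above its origin (centre of its foot), 67 mm above the bench. The cap's hinge is 11 mm from the tube's axis on the tube's +x side, roughly the rack's +x, away from the robot.
- cap1 (a joint): Angle of the cap on tube 1, rad: 0 pressed home, 2.2 folded right back; it stands wherever it is left and shuts by being swung over the mouth and pressed down with a few newtons. White round cap, 21 mm across, 5.5 mm thick when shut, with a small thumb tab; the tab's tip is 27 mm from the hinge.
- tube2: 5 ml flip-cap tube with its cap standing open (about upright) at the start, loose, upright in one of the four outer holes of the rack, 17 mm thick; rim 62 mm above its origin (centre of its foot), 67 mm above the bench. The cap's hinge is 11 mm from the tube's axis on the tube's +x side, roughly the rack's +x, away from the robot.
- cap2 (a joint): Angle of the cap on tube 2, rad: 0 pressed home, 2.2 folded right back; it stands wherever it is left and shuts by being swung over the mouth and pressed down with a few newtons. White round cap, 21 mm across, 5.5 mm thick when shut, with a small thumb tab; the tab's tip is 27 mm from the hinge.
- tube3: 5 ml flip-cap tube already capped at the start, loose, upright in one of the four outer holes of the rack, 17 mm thick; rim 62 mm above its origin (centre of its foot), 67 mm above the bench. The cap's hinge is 11 mm from the tube's axis on the tube's +x side, roughly the rack's +x, away from the robot.
- cap3 (a joint): Angle of the cap on tube 3, rad: 0 pressed home, 2.2 folded right back; it stands wherever it is left and shuts by being swung over the mouth and pressed down with a few newtons. White round cap, 21 mm across, 5.5 mm thick when shut, with a small thumb tab; the tab's tip is 27 mm from the hinge.
- tube4: 5 ml flip-cap tube already capped at the start, loose, upright in one of the four outer holes of the rack, 17 mm thick; rim 62 mm above its origin (centre of its foot), 67 mm above the bench. The cap's hinge is 11 mm from the tube's axis on the tube's +x side, roughly the rack's +x, away from the robot.
- cap4 (a joint): Angle of the cap on tube 4, rad: 0 pressed home, 2.2 folded right back; it stands wherever it is left and shuts by being swung over the mouth and pressed down with a few newtons. White round cap, 21 mm across, 5.5 mm thick when shut, with a small thumb tab; the tab's tip is 27 mm from the hinge.
- meter: Bystander, loose: handheld glucose meter, black, 95 x 58 x 18 mm, lying flat. Origin under its centre.
- slide_box: Bystander, loose: white slide box, 82 x 32 x 30 mm. Origin under its centre.
- tip_box: Bystander, loose: grey-white box of pipette tips, 82 x 117 x 63 mm. Origin under its centre.
- beaker: Bystander, loose: glass beaker, 68 mm across, 85 mm tall. Origin under its centre.
- reagent: Bystander, loose: small white bottle, 38 mm across, 75 mm tall, standing between the centrifuge and the rack. Origin under its centre.
- pipette: Bystander, loose: pipette lying on the bench, about 250 mm long and 22 mm thick. Origin under its centre.

How it is judged (in metres and radians):
On the way, in this order (a step that is already met when the one before it is completed fails the run):
1. all four tube caps are pressed shut (value of joint each of cap1, cap2, cap3, cap4 below 0.12 rad), for 0.2 s.
2. the lid, held by its handle, has been raised clearly past its balance point (value of joint lid above 0.98 rad and contact force between the fingers and handle above 0.1 N), for 0.2 s.
At the end, for the whole second after the job is handed in: The lid is held still by the fingers on its handle at 0.60 to 0.85 rad (3 to 17 degrees below the balance point of 0.90 rad), turning slower than 0.05 rad/s; all four caps are shut to within 0.12 rad and all four tubes stand seated in the rack, within 0.15 rad of upright (all of step 1 and value of joint lid between 0.6 and 0.85 rad and velocity of joint lid between -0.05 and 0.05 rad/s and contact force between the fingers and handle above 0.1 N and z of each of tube1, tube2, tube3, tube4 in the frame of rack below 0.012 m and distance between each of tube1, tube2, tube3, tube4 and rack below 0.1 m and angle between each of tube1, tube2, tube3, tube4's own z axis and vertical below 0.15 rad); the arm keeps its last pose, push and grip.
It fails at once if the lid flies up or falls (faster than 2 rad/s) (velocity of joint lid above 2 rad/s or velocity of joint lid below -2 rad/s).
It fails at once if a bystander is pushed more than 30 mm from its place or knocked over (distance of any of meter, slide_box, tip_box, beaker, reagent, pipette from where it was at the start of the episode above 0.03 m or angle between any of meter, slide_box, tip_box, beaker, reagent, pipette's own z axis and vertical above 0.5 rad).
It also fails if it takes over 54 s, if anything falls off the work surface, if the arm or the gripper's body presses on something with over 40 N, if the wrist force passes 120 N, or if a joint passes its speed limit or range.

## Robot

A 6-joint arm with a two-finger parallel gripper is mounted at the origin on the work surface. World frame = base frame: x ahead of the robot, y to its left, z up, the work surface at z = 0. Lengths are in mm, angles in rad, forces in N, time in s.
With the tool pointing down it reaches from about 275 to 1000 mm from the base axis. Payload 8.4 kg.
Tool frame: the origin (TCP) lies on the centre line of the jaws, within the pads' length; the fingertips stand 17 mm ahead of it and the grasp point (between the pads) lies 2 mm behind it; z points along the fingers, y is the line along which they close (so a half turn about z gives the same grasp; the last joint's range is limited). The gripper opens to 85 mm and grips with 20 to 120 N. Pads are 22 mm wide; open, the fingers measure 114 mm over their backs; the gripper's body (76 mm by 85 mm) begins 54 mm behind the grasp point. The pads swing forward as they close: fully open they stand 13 mm farther back than shut.
Start: joints at [-1.305, 0.353, 1.633, -0, 1.155, -0.002], TCP at [165.38, -602.725, 248.281] pointing down, gripper open.
Joint ranges: [-2.63, 2.63], [-0.92, 2.1], [0.06, 2.66], [-1.3, 4.44], [0, 2.69], [-3.02, 3.02]. Speed limits (rad/s): [2.22, 2.22, 2.79, 3.14, 3.14, 3.14].

## Interface

Orientations are given as [roll, pitch, yaw] about the fixed x, y, z axes, in that order (R = Rz(yaw) Ry(pitch) Rx(roll)).
In Python, from rig import r, eyes gives the robot as it stands. The module is installed in compiled form; this text tells all that it offers.
- The arm moves only by the shell command python3 -m inch 'ROWS' [FORCE]. ROWS is JSON, a list of rows, each a list of 7 numbers: the shift along the tool's x, y, z in m, then the turn, a rotation vector about the tool's x, y, z in degrees, then the closure, from -1 (fully open) to 1 (shut). In form: [[x, y, z, rx, ry, rz, gripper], ...]. A call has 1 to 8 rows; each row shifts and turns the commanded pose from where the row before left it, along the tool's axes as they then stand; what a row does not reach is not made up. A row lasts 1/10 s, in which the tool goes at most 50 mm and 8.59 degrees, less where a joint would pass 70% of its speed; a pose out of reach is approached as far as the arm can. A call with a gripper value outside its range is refused whole. The fingers move at their own pace and stop on an object; FORCE is the grip in N (left out, the last holds). Time passes only in rows, so rows that do not move let the fingers close. It gives the time, the measured TCP pose, the force, the opening and the grip force at its end, in the units of the state.
- r.sense(): the state, without advancing time (a new reading comes with each control period).
- eyes.grab_frame(name): name is "side" or "top"; returns a dict with "img" (420x560x3 uint8, blue, green, red), "fx", "fy", "cx", "cy" (pixels), "R" (3x3) and "t" (3): a world point X has camera coordinates R X + t. Camera axes: x right, y down, z forward; pixel columns grow to the right and rows downward; lengths in mm; the calibration is good to about 2 mm. A picture is of the moment at which its call begins. There is no depth.
- r.sign_off(): hands the job in; it is judged then, once.
The state is a dict: "clock": time; "qpos": joint angles; "qvel": joint speeds; "joint_efforts": joint torques, N m; "eef_pos": TCP position; "tcp_rot": TCP orientation; "contact_force": force on the tool from outside, world axes, zero at the start; "wrist_torque": the same for the moment, N m; "opening": opening from 0.0 (shut) to 1.0 (fully open); "grasp_force": force on a finger pad.
Only numpy, scipy, OpenCV 4.12 (cv2) and the standard library are available. Lean on these libraries where they do the work, as an engineer would, in place of code of your own. Each camera call takes 0.05 s, during which the arm holds its last target. There are 200 camera calls.

## Working session

There is one attempt and no reset: what is moved stays moved. The work goes in short steps, Python scripts to look and compute and a shell command to move; the robot and the scene stay as the last step left them, time stands still between calls to the robot, and variables do not carry over. Pictures are saved under pics/ and viewed, at most 10 in all, crops included, and the job is handed in when it is done.

```bash
mkdir -p pics; python3 - <<'E'
from rig import r, eyes
import cv2,numpy as np
for n in("side","top"):
    f=eyes.grab_frame(n); cv2.imwrite(f"pics/{n}0.png",f["img"]); np.savez(f"{n}0.npz",**f)
    print(n,f["fx"],f["cx"],f["cy"],np.round(f["R"],3).tolist(),np.round(f["t"],1), -np.array(f["R"]).T@f["t"])
print(r.sense())
E
```

```text
side 379.0699844628148 281.74959372740636 208.76924917293525 [[0.981, -0.195, 0.012], [-0.122, -0.663, -0.739], [0.152, 0.723, -0.674]] [-521.4  138.3  987.7] [ 378.3279204  -723.83279389  774.23264816]
top 445.40857969210293 282.79966367409685 202.43718540289063 [[-0.006, -1.0, 0.015], [-0.983, 0.003, -0.181], [0.181, -0.015, -0.983]] [   6.5  562.9 1117.8] [ 350.8022263    22.19137317 1201.16494279]
{'clock': 0.1, 'qpos': array([-1.30543490e+00,  3.53571805e-01,  1.63403954e+00, -1.33960960e-05,
        1.15520010e+00, -2.40742499e-03]), 'qvel': array([-5.43085145e-04,  1.29108775e-07, -1.10192004e-03, -1.52681620e-03,
       -6.87745167e-04, -9.17425705e-04]), 'joint_efforts': array([ 9.45967840e-04, -6.06356406e+01, -3.42820680e+01,  6.45025307e-05,
        4.06809209e-03,  1.14256713e-05]), 'eef_pos': array([ 165.25106128, -602.34907799,  247.64981949]), 'tcp_rot': array([-3.14037383e+00,  9.31497060e-06,  2.67774269e-01]), 'contact_force': array([-0.39543736, -0.10870325, -0.27135897]), 'wrist_torque': array([-0.06446134,  0.03455176,  0.00330128]), 'grasp_force': 0.0, 'opening': 0.9992565602557991}
```

View pics/top0.png

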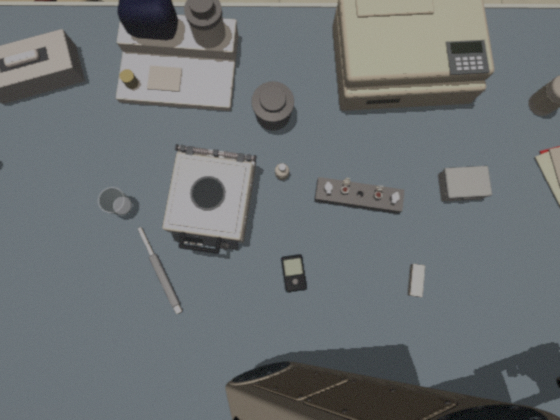

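View pics/side0.png

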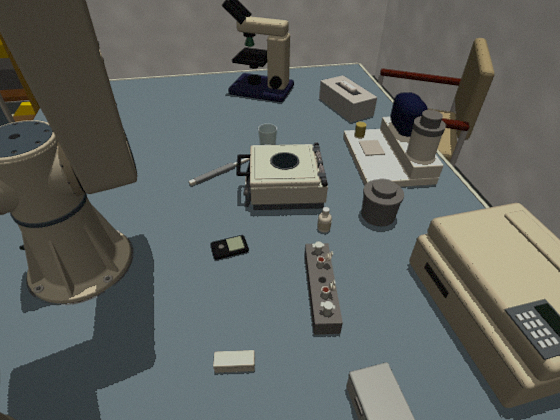

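The top view shows the centrifuge at about (210,195) with its handle at (200,245). The rack is at (360,195), with the open tubes at about (346,187) and (378,193), and the reagent bottle is at (282,171). Next I'll enlarge the rack and handle.

```bash
cat > h.py <<'E'
import numpy as np
def ray(f,u,v):
    d=np.array([(u-f["cx"])/f["fx"],(v-f["cy"])/f["fy"],1.]); R=np.array(f["R"]); return -R.T@f["t"],R.T@d
def onz(f,u,v,z):
    c,d=ray(f,u,v); return c+d*(z-c[2])/d[2]
def proj(f,X):
    p=np.array(f["R"])@X+f["t"]; return np.array([f["fx"]*p[0]/p[2]+f["cx"],f["fy"]*p[1]/p[2]+f["cy"]])
def tri(f,a,g,b):
    c1,d1=ray(f,*a);c2,d2=ray(g,*b); s=np.linalg.lstsq(np.c_[d1,-d2],c2-c1,rcond=None)[0]
    p,q=c1+s[0]*d1,c2+s[1]*d2; return (p+q)/2,np.linalg.norm(p-q)
E
python3 - <<'E'
import cv2,numpy as np
t=cv2.imread("pics/top0.png");s=cv2.imread("pics/side0.png")
k=lambda im,x,y,w,h,z:cv2.resize(im[y:y+h,x:x+w],None,fx=z,fy=z,interpolation=cv2.INTER_CUBIC)
a=k(t,310,170,100,50,8)   # 800x400
c=k(t,160,140,100,120,4) ; # 400x480
d=k(s,296,235,50,100,6)   # 300x600
cv2.imwrite("pics/a.png",a)
m=np.zeros((600,700,3),np.uint8); m[:480,:400]=c; m[:600,400:]=d; cv2.imwrite("pics/b.png",m)
E
```

```text
(no output)
```

View pics/a.png

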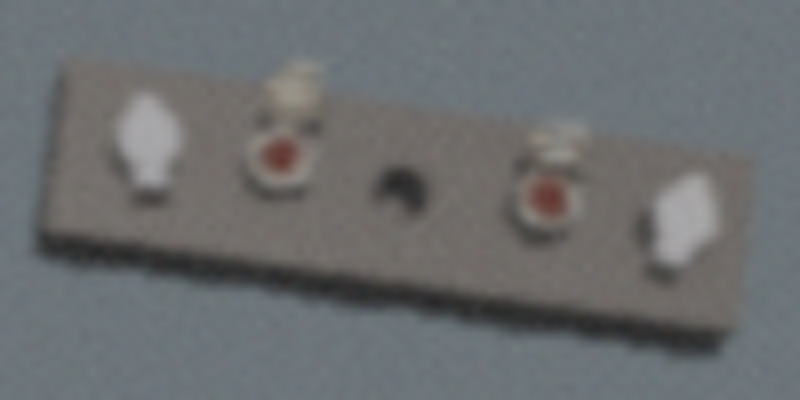

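View pics/b.png

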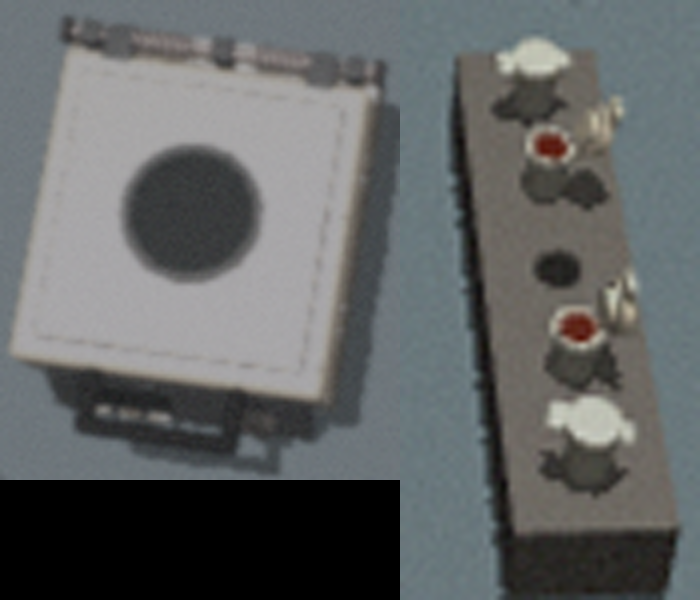

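The open tubes' mouths are at crop pixels (281,155) and (548,198), with their caps standing towards the rack's +x. The lid corners and handle bar are also clear in the second crop. Next I'll work out the poses.

```bash
cat > m.py <<'E'
from h import *
np.set_printoptions(precision=1,suppress=True)
T=dict(np.load("top0.npz"));S=dict(np.load("side0.npz"))
A=lambda x,y:((x+.5)/8-.5+310,(y+.5)/8-.5+170)
B=lambda x,y:((x+.5)/4-.5+160,(y+.5)/4-.5+140)
C=lambda x,y:((x-400+.5)/6-.5+296,(y+.5)/6-.5+235)
for n,a,c in(("L",A(281,155),C(550,147)),("R",A(548,198),C(577,325)),("capL",A(148,140),C(535,58)),("capR",A(685,215),C(600,420)),("standL",A(294,85),C(600,125)),("standR",A(560,137),C(621,300))):
    z=72 if "cap" in n else 67
    print(n,onz(T,*a,z),onz(S,*c,z),tri(T,a,S,c))
print("rack corners",[onz(T,*A(*p),45) for p in((65,62),(752,155),(722,330),(45,235))])
fl,fr,bl,br=[onz(T,*B(*p),115) for p in((12,358),(328,402),(65,48),(380,92))]
print(fl,fr,bl,br,np.linalg.norm(fl-fr),np.linalg.norm(fl-bl))
xd=((bl-fl)+(br-fr));xd/=np.linalg.norm(xd); yd=(fl-fr)/np.linalg.norm(fl-fr)
print("yaw",np.degrees([np.arctan2(xd[1],xd[0]),np.arctan2(-yd[0],yd[1])]))
fm=(fl+fr)/2; print("bar",fm-34*xd,"hinge",fm+212*xd)
print("bar seen",[onz(T,*B(*p),106) for p in((80,425),(238,442),(158,434))])
print("bystanders",onz(T,282,172,60),onz(T,293,273,18),onz(T,160,270,15))
E
python3 m.py
```

```text
L [ 595.4 -157.4   67. ] [ 595.  -159.6   67. ] (array([ 595.8, -157.7,   64.7]), np.float64(0.2747474163615325))
R [ 580.9 -244.1   67. ] [ 581.6 -245.1   67. ] (array([ 581.5, -244.4,   66. ]), np.float64(0.7920697843294506))
capL [ 599.5 -113.4   72. ] [ 600.2 -116.    72. ] (array([ 600.5, -113.8,   69.4]), np.float64(0.9607278078001806))
capR [ 574.2 -287.3   72. ] [ 576.9 -289.7   72. ] (array([ 576.1, -288.2,   69.4]), np.float64(2.8953114213293487))
standL [ 618.9 -162.3   67. ] [ 618.1 -152.1   67. ] (array([ 615.5, -160.5,   77.5]), np.float64(1.7603321317563896))
standR [ 601.2 -248.9   67. ] [ 601.2 -237.2   67. ] (array([ 597.9, -245.8,   79.6]), np.float64(1.1734469864042687))
rack corners [array([632.1, -89.5,  45. ]), array([ 599.8, -318.1,   45. ]), array([ 540.8, -304.9,   45. ]), array([573.3, -81.8,  45. ])]
[485.7 299.1 115. ] [458.  106.1 115. ] [682.4 274.3 115. ] [653.4  75.5 115. ] 195.0462741363703 198.21622793761853
yaw [-8.  -8.2]
bar [438.2 207.3 115. ] hinge [681.8 173.  115. ]
bar seen [array([445.5, 258.2, 106. ]), array([434.7, 161.5, 106. ]), array([439.8, 210.4, 106. ])]
bystanders [643.    5.9  60. ] [380.6 -22.2  18. ] [390.3 326.8  15. ]
```

```bash
cat > plan.py <<'E'
# usage: plan.py x y z yaw_deg n [g] : rows from measured pose, vertical tool
import sys,numpy as np
from scipy.spatial.transform import Rotation as Ro
from rig import r
def plan(x,y,z,yaw,n,g,c=None):
    s=r.sense(); p=np.array(s["eef_pos"]) if c is None else np.array(c[:3]); R0=Ro.from_euler("xyz",s["tcp_rot"]) if c is None else Ro.from_euler("xyz",[180,0,c[3]],degrees=True)
    R1=Ro.from_euler("xyz",[180,0,yaw],degrees=True); w=(R0.inv()*R1).as_rotvec()/n; R=R0
    d=(np.array([x,y,z])-p)/n
    for i in range(n):
        print("[%.4f,%.4f,%.4f,%.2f,%.2f,%.2f,%g],"%(*(R.inv().apply(d)/1000),*np.degrees(w),g)); R=R*Ro.from_rotvec(w)
if __name__=="__main__":
    a=[float(v) for v in sys.argv[1:]]; plan(*a[:4],int(a[4]),a[5])
E
python3 plan.py 650 -165.6 180 82 16 1
```

```text
[0.0364,-0.0183,0.0043,-0.00,-0.00,-4.17,1],
[0.0377,-0.0156,0.0042,-0.00,-0.00,-4.17,1],
[0.0387,-0.0128,0.0042,-0.00,-0.00,-4.17,1],
[0.0395,-0.0100,0.0042,-0.00,-0.00,-4.17,1],
[0.0402,-0.0071,0.0042,-0.00,-0.00,-4.17,1],
[0.0406,-0.0041,0.0042,-0.00,-0.00,-4.17,1],
[0.0408,-0.0012,0.0042,-0.00,-0.00,-4.17,1],
[0.0407,0.0018,0.0042,-0.00,-0.00,-4.17,1],
[0.0405,0.0047,0.0042,-0.00,-0.00,-4.17,1],
[0.0401,0.0077,0.0042,-0.00,-0.00,-4.17,1],
[0.0394,0.0105,0.0042,-0.00,-0.00,-4.17,1],
[0.0385,0.0134,0.0042,-0.00,-0.00,-4.17,1],
[0.0374,0.0161,0.0042,-0.00,-0.00,-4.17,1],
[0.0362,0.0188,0.0042,-0.00,-0.00,-4.17,1],
[0.0347,0.0214,0.0042,-0.00,-0.00,-4.17,1],
[0.0331,0.0239,0.0042,-0.00,-0.00,-4.17,1],
```

```bash
python3 -m inch '[[0.036,-0.018,0.004,0,0,-4.2,1],[0.038,-0.016,0.004,0,0,-4.2,1],[0.039,-0.013,0.004,0,0,-4.2,1],[0.040,-0.010,0.004,0,0,-4.2,1],[0.040,-0.007,0.004,0,0,-4.2,1],[0.041,-0.004,0.004,0,0,-4.2,1],[0.041,-0.001,0.004,0,0,-4.2,1],[0.041,0.002,0.004,0,0,-4.2,1]]'; python3 plan.py 650 -165.6 180 82 8 1
```

```text
clock: 0.9
eef_pos: [409.7, -381.9, 215.9]
tcp_rot: [-3.141, -0.0, 0.857]
contact_force: [0.7, -0.8, -0.1]
opening: 0.003
grasp_force: 0.0
[0.0401,0.0050,0.0045,-0.00,-0.00,-4.11,1],
[0.0396,0.0079,0.0045,-0.00,-0.00,-4.11,1],
[0.0390,0.0107,0.0045,-0.00,-0.00,-4.11,1],
[0.0381,0.0135,0.0045,-0.00,-0.00,-4.11,1],
[0.0370,0.0162,0.0045,-0.00,-0.00,-4.11,1],
[0.0358,0.0188,0.0045,-0.00,-0.00,-4.11,1],
[0.0344,0.0213,0.0045,-0.00,-0.00,-4.11,1],
[0.0327,0.0237,0.0045,-0.00,-0.00,-4.11,1],
```

```bash
python3 -m inch '[[0.040,0.005,0.0045,0,0,-4.1,1],[0.040,0.008,0.0045,0,0,-4.1,1],[0.039,0.011,0.0045,0,0,-4.1,1],[0.038,0.0135,0.0045,0,0,-4.1,1],[0.037,0.016,0.0045,0,0,-4.1,1],[0.036,0.019,0.0045,0,0,-4.1,1],[0.034,0.021,0.0045,0,0,-4.1,1],[0.033,0.024,0.0045,0,0,-4.1,1]]'; python3 plan.py 650 -165.6 102 82 3 1
```

```text
clock: 1.7
eef_pos: [651.2, -166.6, 179.7]
tcp_rot: [-3.141, 0.0, 1.43]
contact_force: [0.1, 0.3, -0.1]
opening: 0.001
grasp_force: 0.0
[0.0003,-0.0004,0.0259,-0.01,0.00,-0.03,1],
[0.0003,-0.0004,0.0259,-0.01,0.00,-0.03,1],
[0.0003,-0.0004,0.0259,-0.01,0.00,-0.03,1],
```

```bash
python3 -m inch '[[0.001,-0.001,0.026,0,0,0,1],[0,0,0.026,0,0,0,1],[0,0,0.026,0,0,0,1],[0,-0.010,0,0,0,0,1],[0,-0.010,0,0,0,0,1],[0,-0.010,0,0,0,0,1],[0,-0.010,0,0,0,0,1],[0,-0.010,0,0,0,0,1]]'; python3 - <<'E'
from rig import eyes
import cv2,numpy as np
k=lambda im,x,y,w,h,z:cv2.resize(im[y:y+h,x:x+w],None,fx=z,fy=z,interpolation=cv2.INTER_CUBIC)
t=eyes.grab_frame("top")["img"];s=eyes.grab_frame("side")["img"]
cv2.imwrite("pics/c.png",np.hstack([k(t,310,150,80,100,5),k(s,280,190,66,100,6)[:500]]))
E
```

```text
clock: 2.5
eef_pos: [599.6, -159.7, 103.5]
tcp_rot: [3.14, 0.0, 1.426]
contact_force: [0.2, 0.4, 0.8]
opening: -0.001
grasp_force: 0.1
```

View pics/c.png

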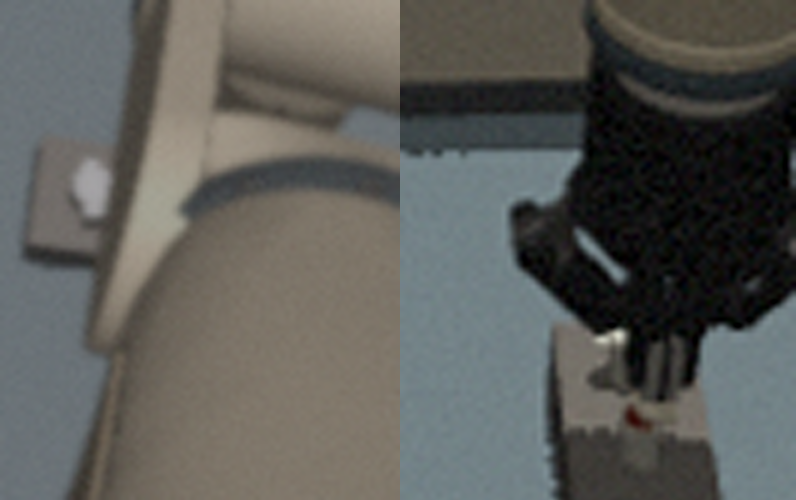

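The fingers stand just behind the left tube's mouth (side crop, red mouth at (637,412)) and the cap is partly swung. I'll move on over the mouth and press.

```bash
python3 -m inch '[[0,-0.007,0,0,0,0,1],[0,0,0.004,0,0,0,1],[0,0,0.004,0,0,0,1],[0,0,0.003,0,0,0,1],[0,0,0.002,0,0,0,1],[0,0,0.001,0,0,0,1],[0,0,0,0,0,0,1]]'
```

```text
clock: 3.3
eef_pos: [593.5, -158.7, 89.4]
tcp_rot: [3.141, 0.0, 1.427]
contact_force: [-4.3, 1.1, 14.6]
opening: -0.003
grasp_force: 7.1
```

```bash
python3 -m inch '[[0,0,0.001,0,0,0,1],[0,0,0.001,0,0,0,1],[0,0,0,0,0,0,1]]'
```

```text
clock: 3.6
eef_pos: [593.8, -158.8, 89.1]
tcp_rot: [3.141, 0.0, 1.427]
contact_force: [-9.3, 1.8, 31.5]
opening: 0.002
grasp_force: 15.1
```

```bash
python3 -m inch '[[0,0,-0.020,0,0,0,1],[0,0,-0.025,0,0,0,1],[-0.029,0.018,0,0,0,0,1],[-0.029,0.018,0,0,0,0,1],[-0.029,0.017,0,0,0,0,1],[0,0,0,0,0,0,1]]';  python3 plan.py 632.8 -251.6 102 81.8 2 1
```

```text
clock: 4.2
eef_pos: [634.7, -255.9, 131.2]
tcp_rot: [3.139, 0.001, 1.425]
contact_force: [-0.1, -0.6, 0.5]
opening: -0.003
grasp_force: 0.0
[0.0020,-0.0013,0.0146,0.06,0.04,-0.09,1],
[0.0020,-0.0013,0.0146,0.06,0.04,-0.09,1],
```

```bash
python3 -m inch '[[0.002,-0.001,0.015,0,0,0,1],[0.002,-0.001,0.014,0,0,0,1],[0,-0.010,0,0,0,0,1],[0,-0.010,0,0,0,0,1],[0,-0.010,0,0,0,0,1],[0,-0.010,0,0,0,0,1],[0,-0.010,0,0,0,0,1],[0,-0.003,0,0,0,0,1]]';  python3 plan.py 580 -244.4 90 81.8 1 1
```

```text
clock: 5.0
eef_pos: [578.0, -240.3, 102.7]
tcp_rot: [-3.141, -0.0, 1.426]
contact_force: [0.3, 0.3, 0.3]
opening: 0.001
grasp_force: 0.0
[-0.0038,0.0026,0.0127,-0.01,-0.00,-0.07,1],
```

```bash
python3 -m inch '[[-0.003,0.001,0.003,0,0,0,1],[0,0,0.004,0,0,0,1],[0,0,0.003,0,0,0,1],[0,0,0.002,0,0,0,1],[0,0,0.002,0,0,0,1],[0,0,0.001,0,0,0,1],[0,0,0,0,0,0,1]]'
```

```text
clock: 5.7
eef_pos: [580.3, -243.8, 89.3]
tcp_rot: [3.141, 0.0, 1.427]
contact_force: [-6.6, 1.7, 20.7]
opening: 0.002
grasp_force: 10.4
```

```bash
python3 -m inch '[[0,0,0.001,0,0,0,1],[0,0,0,0,0,0,1]]'; python3 -m inch '[[0,0,-0.030,0,0,0,1],[0,0,-0.040,0,0,0,1],[0,-0.045,-0.040,0,0,0,0.5],[0,-0.045,0,0,0,0,0.5],[0,-0.045,0,0,0,0,0.5],[0.04,-0.02,0,0,0,0,0.5],[0.045,0,0,0,0,0,0.5]]'; python3 - <<'E'
from rig import eyes
import cv2,numpy as np
k=lambda im,x,y,w,h,z:cv2.resize(im[y:y+h,x:x+w],None,fx=z,fy=z,interpolation=cv2.INTER_CUBIC)
t=eyes.grab_frame("top")["img"];s=eyes.grab_frame("side")["img"]
cv2.imwrite("pics/d.png",np.hstack([k(t,310,165,100,60,5)[:300],np.zeros((300,300,3),np.uint8)]) if 0 else np.hstack([cv2.copyMakeBorder(k(t,310,165,100,60,5),0,300,0,0,0),k(s,296,235,50,100,6)]))
E
python3 plan.py 438.5 208 170 82 9 0.5
```

```text
clock: 5.9
eef_pos: [580.4, -243.9, 89.1]
tcp_rot: [3.141, 0.001, 1.427]
contact_force: [-8.9, 2.6, 28.1]
opening: -0.004
grasp_force: 14.2
clock: 6.6
eef_pos: [443.2, -138.0, 189.3]
tcp_rot: [-3.14, 0.0, 1.423]
contact_force: [0.8, -0.3, 0.5]
opening: 0.252
grasp_force: 0.0
[0.0376,-0.0062,0.0022,-0.00,-0.01,-0.01,0.5],
[0.0376,-0.0062,0.0022,-0.00,-0.01,-0.01,0.5],
[0.0376,-0.0062,0.0022,-0.00,-0.01,-0.01,0.5],
[0.0376,-0.0062,0.0022,-0.00,-0.01,-0.01,0.5],
[0.0376,-0.0062,0.0022,-0.00,-0.01,-0.01,0.5],
[0.0376,-0.0061,0.0022,-0.00,-0.01,-0.01,0.5],
[0.0376,-0.0061,0.0022,-0.00,-0.01,-0.01,0.5],
[0.0376,-0.0061,0.0022,-0.00,-0.01,-0.01,0.5],
[0.0376,-0.0061,0.0022,-0.00,-0.01,-0.01,0.5],
```

View pics/d.png

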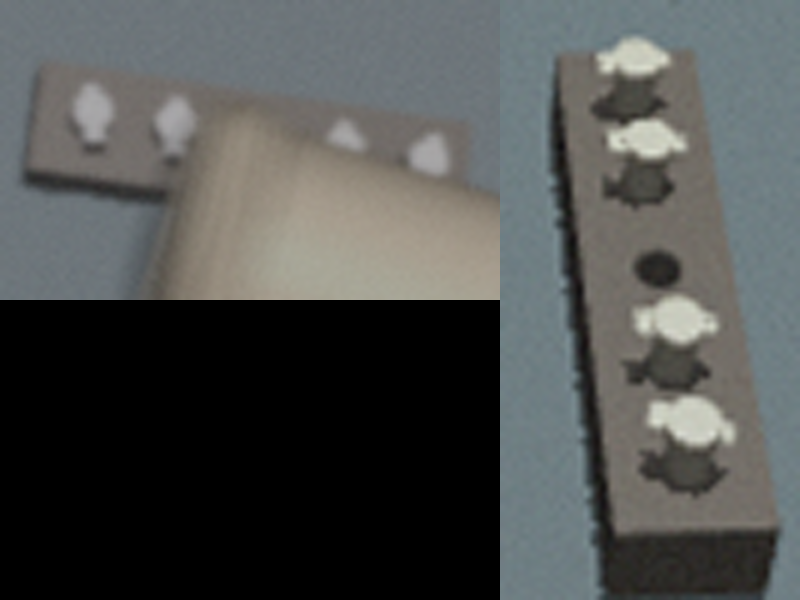

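All four caps look shut and the tubes stand upright: in the side crop the white discs sit at (635,57), (648,138), (677,320) and (692,420). Next is the handle.

```bash
python3 -m inch '[[0.042,-0.007,0,0,0,0,0.45],[0.042,-0.007,0,0,0,0,0.45],[0.042,-0.007,0,0,0,0,0.45],[0.042,-0.007,0,0,0,0,0.45],[0.042,-0.007,0,0,0,0,0.45],[0.042,-0.007,0,0,0,0,0.45],[0.042,-0.007,0,0,0,0,0.45],[0.042,-0.006,0,0,0,0,0.45]]'; python3 -m inch '[[0,0,0,0,0,0,0.45],[0,0,0,0,0,0,0.45]]'; python3 plan.py 439 208.5 150 82 1 0.45;python3 - <<'E'
from rig import eyes
import cv2,numpy as np
k=lambda im,x,y,w,h,z:cv2.resize(im[y:y+h,x:x+w],None,fx=z,fy=z,interpolation=cv2.INTER_CUBIC)
t=eyes.grab_frame("top")["img"];s=eyes.grab_frame("side")["img"]
cv2.imwrite("pics/e.png",np.hstack([k(t,160,190,80,100,5),k(s,220,110,66,84,6)[:500]]))
E
```

```text
clock: 7.5
eef_pos: [440.2, 203.9, 189.5]
tcp_rot: [3.141, -0.0, 1.427]
contact_force: [0.8, -1.4, -0.4]
opening: 0.278
grasp_force: 0.0
clock: 7.7
eef_pos: [440.1, 202.8, 189.2]
tcp_rot: [-3.141, 0.0, 1.429]
contact_force: [-0.1, -0.0, 0.6]
opening: 0.274
grasp_force: 0.0
[0.0055,-0.0019,0.0392,-0.01,0.03,-0.11,0.45],
```

View pics/e.png

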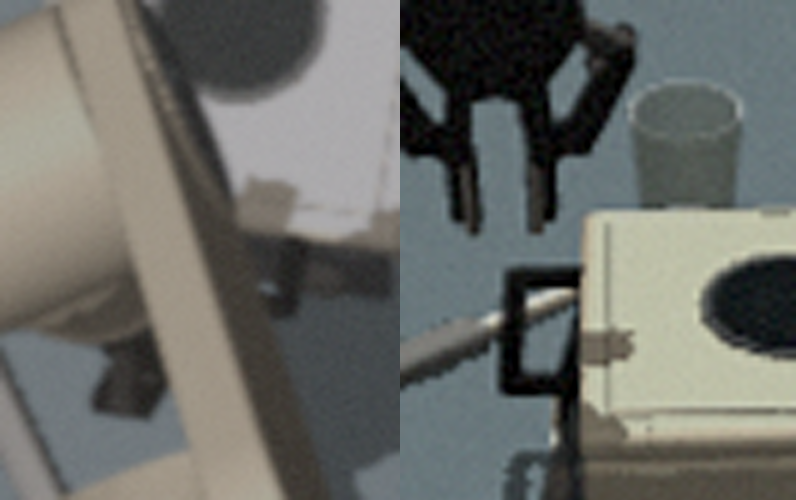

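The side view shows the bar running from (515,275) to (505,388) in the crop, with the fingers at about (465,225) and (537,225). I'll cross-check the bar's position.

```bash
python3 - <<'E'
from h import *
np.set_printoptions(precision=1,suppress=True)
S=dict(np.load("side0.npz"))
C=lambda x,y:((x-400+.5)/6-.5+220,(y+.5)/6-.5+110)
for p in((515,275),(510,331),(505,388)): print(onz(S,*C(*p),106))
for p in((467,228),(537,230)): print("tip",onz(S,*C(*p),173))
E
```

```text
[446.  256.5 106. ]
[438.  208.2 106. ]
[430.5 162.  106. ]
tip [421.2 201.2 173. ]
tip [453.7 193.7 173. ]
```

```bash
python3 -m inch '[[0.0055,-0.002,0.02,0,0,0,0.45],[0,0,0.02,0,0,0,0.45],[0,0,0.015,0,0,0,0.45],[0,0,0.015,0,0,0,0.45],[0,0,0.015,0,0,0,0.45]]' 30; python3 -m inch '[[0,0,0,0,0,0,0.6],[0,0,0,0,0,0,0.8],[0,0,0,0,0,0,1],[0,0,0,0,0,0,1],[0,0,0,0,0,0,1]]' 30
```

```text
clock: 8.3
eef_pos: [439.1, 206.4, 103.9]
tcp_rot: [-3.142, 0.0, 1.425]
contact_force: [0.3, -0.5, 0.0]
opening: 0.277
grasp_force: 0.0
clock: 8.8
eef_pos: [439.0, 206.3, 105.2]
tcp_rot: [3.141, 0.001, 1.426]
contact_force: [0.3, -6.5, -2.6]
opening: 0.128
grasp_force: 29.3
```

```bash
python3 -c "
import numpy as np
q=np.arange(17)*.065
for a,b in zip(q,q[1:]):print('[0,%.4f,%.4f,0,0,0,1],'%(.246*(np.cos(a)-np.cos(b)),-.246*(np.sin(b)-np.sin(a))),end='')"
```

```text
[0,0.0005,-0.0160,0,0,0,1],[0,0.0016,-0.0159,0,0,0,1],[0,0.0026,-0.0158,0,0,0,1],[0,0.0036,-0.0156,0,0,0,1],[0,0.0046,-0.0153,0,0,0,1],[0,0.0056,-0.0150,0,0,0,1],[0,0.0066,-0.0146,0,0,0,1],[0,0.0075,-0.0141,0,0,0,1],[0,0.0084,-0.0136,0,0,0,1],[0,0.0093,-0.0130,0,0,0,1],[0,0.0101,-0.0124,0,0,0,1],[0,0.0109,-0.0117,0,0,0,1],[0,0.0116,-0.0110,0,0,0,1],[0,0.0123,-0.0102,0,0,0,1],[0,0.0129,-0.0094,0,0,0,1],[0,0.0135,-0.0085,0,0,0,1],
```

```bash
python3 -m inch '[[0,0.0005,-0.016,0,0,0,1],[0,0.0016,-0.016,0,0,0,1],[0,0.0026,-0.016,0,0,0,1],[0,0.0036,-0.0156,0,0,0,1],[0,0.0046,-0.0153,0,0,0,1],[0,0.0056,-0.015,0,0,0,1]]'
```

```text
clock: 9.4
eef_pos: [458.1, 203.9, 200.0]
tcp_rot: [3.139, 0.0, 1.426]
contact_force: [7.4, -3.9, -5.7]
opening: 0.131
grasp_force: 29.8
```

```bash
python3 -m inch '[[0,0.0066,-0.0146,0,0,0,1],[0,0.0075,-0.0141,0,0,0,1],[0,0.0084,-0.0136,0,0,0,1],[0,0.0093,-0.013,0,0,0,1],[0,0.010,-0.0124,0,0,0,1]]';python3 -m inch '[[0,0.0109,-0.0117,0,0,0,1],[0,0.0116,-0.011,0,0,0,1],[0,0.0123,-0.0102,0,0,0,1],[0,0.0129,-0.0094,0,0,0,1],[0,0.0135,-0.0085,0,0,0,1],[0,0,0,0,0,0,1],[0,0,0,0,0,0,1]]'; python3 - <<'E'
from rig import eyes
import cv2,numpy as np
k=lambda im,x,y,w,h,z:cv2.resize(im[y:y+h,x:x+w],None,fx=z,fy=z,interpolation=cv2.INTER_CUBIC)
s=eyes.grab_frame("side")["img"]
cv2.imwrite("pics/f.png",k(s,200,70,150,140,4))
E
```

```text
clock: 9.9
eef_pos: [498.7, 198.0, 267.4]
tcp_rot: [3.141, 0.0, 1.426]
contact_force: [0.6, -0.8, -3.1]
opening: 0.127
grasp_force: 29.5
clock: 10.6
eef_pos: [558.9, 189.3, 319.0]
tcp_rot: [3.141, -0.0, 1.425]
contact_force: [-4.5, -1.6, 7.6]
opening: 0.127
grasp_force: 31.1
```

View pics/f.png

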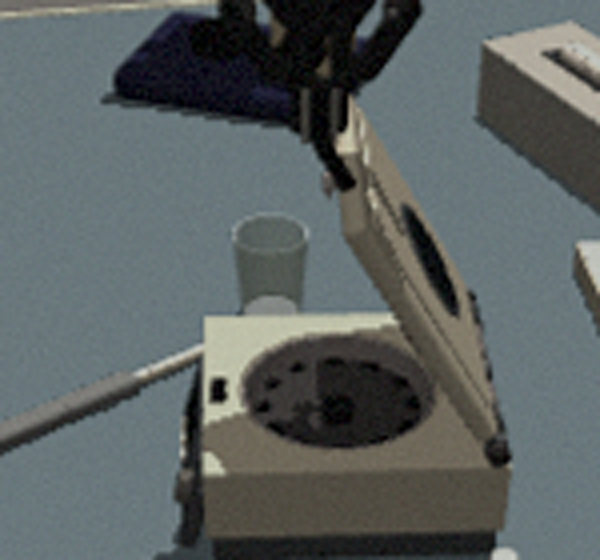

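The lid is held by the handle (side crop, fingers at (320,110)) at about 1.04 rad. After a short dwell I'll ease it back to about 0.72 rad.

```bash
python3 -m inch '[[0,0,0,0,0,0,1],[0,0,0,0,0,0,1],[0,-0.0135,0.0085,0,0,0,1],[0,-0.0129,0.0094,0,0,0,1],[0,-0.0123,0.0102,0,0,0,1],[0,-0.0116,0.011,0,0,0,1],[0,-0.0109,0.0117,0,0,0,1],[0,0,0,0,0,0,1]]'; python3 -m inch '[[0,0,0,0,0,0,1],[0,0,0,0,0,0,1],[0,0,0,0,0,0,1],[0,0,0,0,0,0,1],[0,0,0,0,0,0,1]]'; python3 - <<'E'
from rig import eyes
import cv2,numpy as np
k=lambda im,x,y,w,h,z:cv2.resize(im[y:y+h,x:x+w],None,fx=z,fy=z,interpolation=cv2.INTER_CUBIC)
s=eyes.grab_frame("side")["img"]
cv2.imwrite("pics/g.png",k(s,200,80,180,270,2.2))
E
```

```text
clock: 11.45
eef_pos: [497.0, 198.4, 265.8]
tcp_rot: [-3.14, 0.001, 1.426]
contact_force: [-3.4, -2.2, 1.9]
opening: 0.124
grasp_force: 31.0
clock: 11.95
eef_pos: [498.2, 198.3, 267.2]
tcp_rot: [-3.14, 0.001, 1.426]
contact_force: [-6.8, -4.4, 4.6]
opening: 0.125
grasp_force: 31.3
```

View pics/g.png

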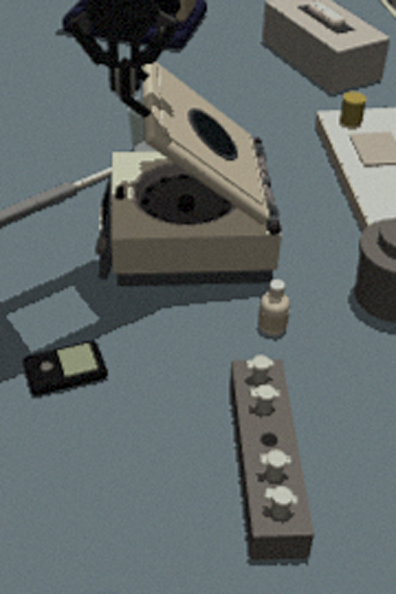

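The lid is held at rest at about 0.72 rad, with the fingers on the bar at crop (125,80). All the caps are shut at (260,365) to (282,500), and nothing else has been disturbed.

```bash
python3 -c "
from rig import r
print(r.sign_off())"
```

```text
the job is handed in; nothing more can be done
None
```

I pressed both open caps shut, raised the lid to about 1.04 rad and eased it back, and handed in the job with the gripper still holding the handle at rest at about 0.72 rad; hand-in returned no verdict, but the last picture showed all four tubes upright and capped and the bystanders in view undisturbed.

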